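# Rock the seesaw gate of the ball sorter and feed the other tray

## Robot

A 7-joint arm with a two-finger parallel gripper is mounted at the origin on the work surface; the furniture and walls round the work are solid. World frame = base frame: x ahead of the robot, y to its left, z up, the work surface at z = 0. Lengths are in m, angles in rad, forces in N, time in s.
With the tool pointing down it reaches from about 0.425 to 0.875 m from the base axis. Payload 9.9 kg.
Tool frame: the origin (TCP) lies at the very end of the fingers, on their centre line; the grasp point (between the pads) lies 19 mm behind it; z points along the fingers, y is the direction in which the jaws open and shut (so a half turn about z gives the same grasp; the last joint's range is limited). The gripper opens to 85 mm and grips with 20 to 120 N. Pads are 22 mm wide; open, the fingers measure 114 mm over their backs; the gripper's body (76 mm by 85 mm) begins 54 mm behind the grasp point. The pads swing forward as they close: fully open they stand 13 mm farther back than shut.
Start: joints at [-1.31, 0.576, 0.025, 1.437, -0.015, 1.129, -0.057], TCP at [0.228, 0.635, 0.231] pointing down, gripper open.
Joint ranges: [-2.76, 2.76], [-0.34, 2.15], [-1.52, 1.57], [0.19, 2.46], [-1.09, 4.23], [0.17, 1.99], [-2.82, 2.82]. Speed limits (rad/s): [2.22, 2.22, 3.01, 3.01, 3.14, 3.14, 3.14].

## Interface

Orientations are given as a rotation vector (axis times angle).
In Python, from workcell import sensors, camera, calibration, ctrl gives the robot as it stands. The module is installed in compiled form; this text tells all that it offers.
- The arm moves only by the shell command python3 -m pendant 'ROWS' [OPENING] [FORCE]. ROWS is text: rows parted by semicolons, each of 4 numbers parted by spaces: the shift along the tool's x, y, z in mm, then the turn about the tool's z in degrees. A call has 1 to 8 rows; each row is the pose to reach, as a shift and turn from the pose measured when the call began, along the tool's axes at that moment; what a row does not reach only later rows make up. A row lasts 1/12 s, in which the tool goes at most 41.7 mm and 7.16 degrees, less where a joint would pass 70% of its speed; a pose out of reach is approached as far as the arm can. A call with a gripper value outside its range is refused whole. OPENING is the finger opening in mm, from 0 to 85.4, set as the call begins (- or left out, the last holds). The fingers move at their own pace and stop on an object; FORCE is the grip in N (left out, the last holds). Time passes only in rows, so rows that repeat a pose let the fingers close. It gives the time, the measured TCP pose, the force and the opening at its end, in the units of the state.
- sensors.get_state(): the state, without advancing time (a new reading comes with each control period).
- camera(name): name is "scene" or "top"; returns the picture (400x640x3 uint8, red, green, blue); there is no depth.
- calibration(name): a dict with "camera_matrix" (3x3 intrinsics, pixels), "origin" and "orientation" of the camera in the world. Camera axes: x right, y down, z forward; pixel columns grow to the right and rows downward; lengths in m; the calibration is good to about 2 mm. A picture is of the moment at which its call begins. calibration takes no time and is no camera call.
- ctrl.finish_job(): hands the job in, once; it reports no verdict.
The state is a dict: "clock": time; "joint_positions": joint angles; "qd": joint speeds; "effort": joint torques, N m; "ee_pos": TCP position; "orientation": TCP orientation; "wrist_force": force on the tool from outside, world axes, zero at the start; "ft_torque": the same for the moment, N m; "gripper_width": finger opening in m.
Only numpy, scipy, OpenCV 4.12 (cv2) and the standard library are available. Lean on these libraries where they do the work, as an engineer would, in place of code of your own. Each camera call takes 0.05 s, during which the arm holds its last target.

## Task

The seesaw gate of the grinding-ball sorter is tipped towards one of its two chutes. Nothing here needs to be gripped or lifted: with a fingertip, press down the raised end of the gate so that it rocks over to the other chute, and only then push the black tab of the feed stop to the left as far as it goes, so that the three white balls roll by themselves into the tray on the side to which you rocked the gate. Leave the gate tipped that way and the stop open, do not touch the balls, and leave the bottle, jars and tub that stand around where they are.

Things in the scene. Friction and masses are not known exactly. Their poses are not given: they have to be found in the camera images.
- sorter: fixed steel ball sorter on a grey base; origin on the worktop under the middle of the gate. Its x points away from the robot along the feed trough, y to its left (yaw varies). Pivot pin along x, 105 mm high. Fixed chutes lead from the gate's ends down to y = +-128 mm over the trays
- feed_lip (a point): lower end of the feed trough's floor, 20 mm behind the pivot, 127 mm high. The trough, 30 mm wide with 18 mm walls, rises from here to 98 mm further back (wall tops 145 to 163 mm high)
- gate (a joint): tilt of the seesaw gate, rad, about the sorter's x axis: negative = left (+y) end down, balls go to the left tray; positive = right end down, balls go to the right tray. Stops at -0.28 and +0.28. Top-heavy and unsprung: it starts resting on either stop, falls over by itself once past 0 and stays there; less than 1 N on a raised plate rocks it
- left_plate (a point): centre of the upper face of the plate that bridges the left end of the gate (37 mm in x, 28 mm in y): the place to press. 55 mm to the left of the pivot and 38 mm above it on the gate, so about 156 mm high when this end is up and 126 mm when it is down, 143 mm when level
- right_plate (a point): the same point on the right end of the gate, 55 mm to the right of the pivot
- stop (a joint): travel of the feed stop, m: 0 = closed across the trough, holding the balls back; slides along the sorter's +y (left) to 0.034 = fully open; stays where it is left, friction about 1.2 N
- stop_tab (a point): centre of the stop's black tab (16 mm in x, 8 mm in y, 32 mm tall; it spans 16 mm above and below this point), which stands upright over the feed trough 48 mm behind the pivot; about 174 mm high; push on its right (-y) face
- ball1_centre (a point): centre of a white ceramic grinding ball, 20 mm diameter, 16 g, waiting in the feed trough nearest to the stop
- ball2_centre (a point): centre of the second ball, the same
- ball3_centre (a point): centre of the third ball, the same
- left_tray: fixed open aluminium tray left of the sorter, 135 x 195 x 48 mm, 2 mm floor, 3 mm walls, origin at the centre of its underside, its x is the 135 mm side (lies along the sorter's y)
- right_tray: the same tray right of the sorter
- amber_bottle: brown glass bottle, 44 mm diameter, 100 mm high, standing loose in front of the sorter; origin under its centre; leave it alone
- flat_jar: white ointment jar, 58 mm diameter, 40 mm high, loose in front of the sorter; origin under its centre; leave it alone
- back_jar: white ointment jar, 60 mm diameter, 42 mm high, loose behind the left chute; origin under its centre; leave it alone
- powder_tub: white tub, 79 mm diameter, 80 mm high, loose at the right side; origin under its centre; leave it alone

How it is judged:
On the way, in this order (a step that is already met when the one before it is completed fails the run):
1. the gate is rocked over to the other side while the feed stop is still closed (distance of left_plate from where it was at the start of the episode above 0.022 m and (value of joint gate below -0.2 rad or value of joint gate above 0.2 rad) and value of joint stop below 0.006 m), for 0.2 s.
2. the feed stop is pushed open (distance of left_plate from where it was at the start of the episode above 0.022 m and (value of joint gate below -0.2 rad or value of joint gate above 0.2 rad) and value of joint stop above 0.026 m), for 0.1 s.
At the end, for the whole second after the job is handed in: the gate rests tipped (more than 0.2 rad) to the side opposite to its start, the feed stop is open by more than 26 mm, all three balls lie in the tray on the side to which the gate is tipped, and the bystanders are at rest (all of step 2 and ((value of joint gate below -0.2 rad and z of ball1_centre in the frame of left_tray between 0 and 0.04 m and x of ball1_centre in the frame of left_tray between -0.066 and 0.066 m and y of ball1_centre in the frame of left_tray between -0.096 and 0.096 m and z of ball2_centre in the frame of left_tray between 0 and 0.04 m and x of ball2_centre in the frame of left_tray between -0.066 and 0.066 m and y of ball2_centre in the frame of left_tray between -0.096 and 0.096 m and z of ball3_centre in the frame of left_tray between 0 and 0.04 m and x of ball3_centre in the frame of left_tray between -0.066 and 0.066 m and y of ball3_centre in the frame of left_tray between -0.096 and 0.096 m) or (value of joint gate above 0.2 rad and z of ball1_centre in the frame of right_tray between 0 and 0.04 m and x of ball1_centre in the frame of right_tray between -0.066 and 0.066 m and y of ball1_centre in the frame of right_tray between -0.096 and 0.096 m and z of ball2_centre in the frame of right_tray between 0 and 0.04 m and x of ball2_centre in the frame of right_tray between -0.066 and 0.066 m and y of ball2_centre in the frame of right_tray between -0.096 and 0.096 m and z of ball3_centre in the frame of right_tray between 0 and 0.04 m and x of ball3_centre in the frame of right_tray between -0.066 and 0.066 m and y of ball3_centre in the frame of right_tray between -0.096 and 0.096 m)) and linear speed of each of amber_bottle, flat_jar, back_jar, powder_tub below 0.02 m/s); the robot touches nothing.
It fails at once if the bottle, a jar or the tub is moved more than 15 mm or tipped over (distance of any of amber_bottle, flat_jar, back_jar, powder_tub from where it was at the start of the episode above 0.015 m or angle between any of amber_bottle, flat_jar, back_jar, powder_tub's own z axis and vertical above 0.3 rad).
It fails at once if a ball is touched with the fingers (contact force between the fingers and ball1 above 0.3 N or contact force between the fingers and ball2 above 0.3 N or contact force between the fingers and ball3 above 0.3 N).
It fails at once if a ball is lifted (height (world z) of any of ball1_centre, ball2_centre, ball3_centre above 0.185 m).
It also fails if it takes over 43 s, if anything falls off the work surface, if the arm or the gripper's body presses on something with over 40 N, if the wrist force passes 120 N, or if a joint passes its speed limit or range.

## Working session

There is one attempt and no reset: what is moved stays moved. The work goes in short steps, Python scripts to look and compute and a shell command to move; the robot and the scene stay as the last step left them, time stands still between calls to the robot, and variables do not carry over. Pictures are saved under pics/ and viewed, and the job is handed in when it is done.

```bash
mkdir -p pics
python3 - <<'E'
from workcell import sensors,camera,calibration
import cv2
for n in("scene","top"):
    cv2.imwrite(f"pics/{n}0.png",camera(n)[:,:,::-1]); c=calibration(n); print(n,c)
s=sensors.get_state(); print(s)
E
```

```text
scene {'camera_matrix': array([[493.11739917,   0.        , 323.65671779],
       [  0.        , 493.11739917, 190.61836095],
       [  0.        ,   0.        ,   1.        ]]), 'origin': array([ 1.26019893, -1.13924682,  0.93245952]), 'orientation': array([-2.0386251 , -0.65528446,  0.38511335])}
top {'camera_matrix': array([[501.18344101,   0.        , 314.83472534],
       [  0.        , 501.18344101, 204.20170382],
       [  0.        ,   0.        ,   1.        ]]), 'origin': array([ 0.39892403, -0.08025302,  1.45018782]), 'orientation': array([-2.20488631,  2.192502  , -0.05473281])}
{'clock': 0.1, 'joint_positions': array([-1.30982714,  0.57646154,  0.02483021,  1.43778095, -0.01499023,
        1.12898666, -0.05652397]), 'qd': array([-0.00026859, -0.00253889, -0.00152777, -0.0018049 , -0.00153093,
       -0.00046746, -0.00163101]), 'effort': array([ 6.19040569e-03, -7.67292666e+01,  2.25799866e+00, -2.86599469e+01,
        1.58018520e-02,  8.54916405e-03, -2.50403474e-05]), 'ee_pos': array([0.227993  , 0.63492697, 0.23053461]), 'orientation': array([-5.38810749e-01, -3.09486266e+00,  2.26406986e-03]), 'wrist_force': array([-0.17698314, -0.2654608 , -0.1918162 ]), 'ft_torque': array([0.00259278, 0.01516872, 0.02081992]), 'gripper_width': 0.08555718957026628}
```

View pics/scene0.png

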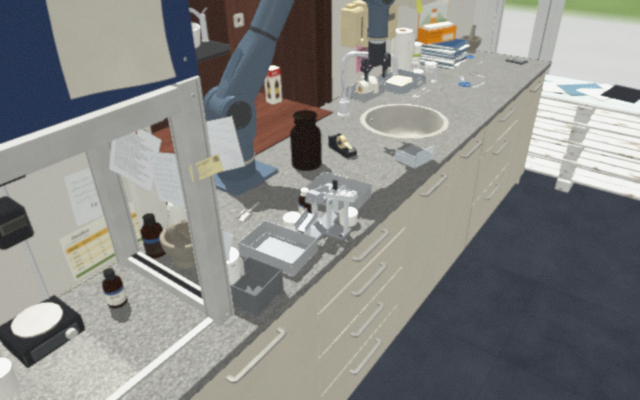

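View pics/top0.png

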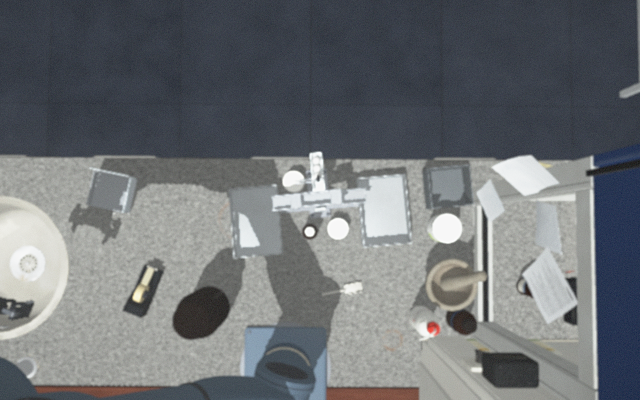

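Run:
```python
import cv2
a=cv2.imread("pics/top0.png")[145:265,220:420]; cv2.imwrite("pics/top0z.png",cv2.resize(a,None,fx=4,fy=4,interpolation=cv2.INTER_CUBIC))
a=cv2.imread("pics/scene0.png")[165:275,235:385]; cv2.imwrite("pics/scene0z.png",cv2.resize(a,None,fx=5,fy=5,interpolation=cv2.INTER_CUBIC))
```

```text
(no output)
```

View pics/top0z.png

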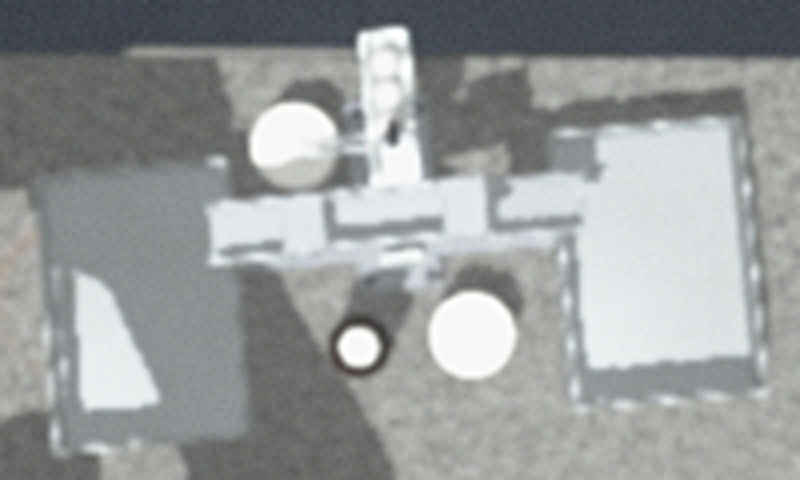

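View pics/scene0z.png

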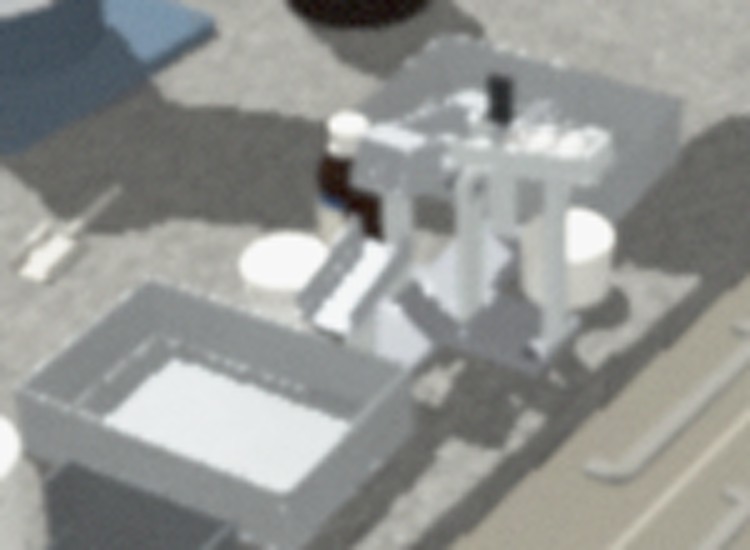

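```bash
cat > h.py <<'E'
import numpy as np, cv2
from scipy.spatial.transform import Rotation as R
from scipy.optimize import least_squares
from workcell import calibration
C={n:calibration(n) for n in("scene","top")}
def proj(n,p):
    c=C[n];q=R.from_rotvec(c["orientation"]).inv().apply(np.atleast_2d(p)-c["origin"])
    u=q@c["camera_matrix"].T; return u[:,:2]/u[:,2:]
def tz(x,y): return (220+x/4-.375,145+y/4-.375)
def sz(x,y): return (235+x/5-.4,165+y/5-.4)
def sorter(x,y,yaw,t):
    c,s=np.cos(t),np.sin(t)
    L=dict(lp=(0,55*c-38*s,105+55*s+38*c),rp=(0,-55*c-38*s,105-55*s+38*c),tab=(48,0,174),tabtop=(48,0,190),lip=(20,0,127),
     trough=(98,0,150), o=(0,0,105))
    return {k:np.array([x,y,0])+R.from_euler('z',yaw).apply(np.array(v)/1000) for k,v in L.items()}
E
cat > fit.py <<'E'
from h import *
obs=[("top","lp",tz(305,222)),("top","rp",tz(465,205)),("top","tabtop",tz(393,131)),("scene","tab",sz(501,100)),("scene","rp",sz(408,137)),("scene","lp",sz(470,105))]
for t in(-.28,.28):
    f=lambda v:np.concatenate([proj(n,sorter(*v,t)[k])[0]-o for n,k,o in obs])
    r=least_squares(f,[.6,-.05,0],loss='soft_l1'); print(t,r.x,r.cost,r.fun.reshape(-1,2).round(1).tolist())
    for k,p in sorter(*r.x,t).items(): print(k,p.round(4))
E
python3 fit.py
```

```text
-0.28 [ 0.47861695 -0.09593211  0.12679167] 3.257057701843889 [[-0.0, 0.6], [0.1, -0.8], [-0.3, 0.1], [-0.1, 0.2], [-2.1, 0.3], [2.0, -0.4]]
lp [ 0.4706 -0.0331  0.1263]
rp [ 0.484  -0.1379  0.1567]
tab [ 0.5262 -0.0899  0.174 ]
tabtop [ 0.5262 -0.0899  0.19  ]
lip [ 0.4985 -0.0934  0.127 ]
trough [ 0.5758 -0.0835  0.15  ]
o [ 0.4786 -0.0959  0.105 ]
0.28 [ 0.47654228 -0.07995704  0.10729474] 28.624503776708018 [[1.4, -0.6], [1.5, 0.2], [-6.2, 0.8], [2.2, -2.0], [-3.1, 9.5], [1.5, -8.0]]
lp [ 0.472  -0.0378  0.1567]
rp [ 0.4833 -0.143   0.1263]
tab [ 0.5243 -0.0748  0.174 ]
tabtop [ 0.5243 -0.0748  0.19  ]
lip [ 0.4964 -0.0778  0.127 ]
trough [ 0.574  -0.0695  0.15  ]
o [ 0.4765 -0.08    0.105 ]
```

```bash
cat > ov.py <<'E'
from h import *
import sys
def draw(src,out,pose,t):
    for n,(x0,y0,w,h,f) in {"top":(220,145,200,120,4),"scene":(235,165,150,110,5)}.items():
        a=cv2.imread(f"pics/{n}{src}.png")[y0:y0+h,x0:x0+w]; a=cv2.resize(a,None,fx=f,fy=f,interpolation=cv2.INTER_CUBIC)
        def poly(P,col,closed=True):
            W=np.array([pose[0],pose[1],0])+R.from_euler('z',pose[2]).apply(np.array(P)/1000)
            q=(proj(n,W)+.5-[x0,y0])*f
            cv2.polylines(a,[q.astype(np.int32).reshape(-1,1,2)],closed,col,1,cv2.LINE_AA)
        c,s=np.cos(t),np.sin(t)
        for sg in(1,-1):
            poly([(dx,(sg*55+dy)*c-38*s,105+(sg*55+dy)*s+38*c) for dx,dy in((-18.5,-14),(18.5,-14),(18.5,14),(-18.5,14))],(0,0,255))
        poly([(48+a_,b,190) for a_,b in((-8,-4),(8,-4),(8,4),(-8,4))],(255,0,0))
        poly([(40,-4,158),(40,-4,190),(56,-4,190),(56,-4,158)],(255,0,0))
        poly([(20,-15,145),(98,-15,163),(98,15,163),(20,15,145)],(0,200,0))
        cv2.imwrite(f"pics/{out}_{n}.png",a)
draw(0,"ov",[.4786,-.0959,.1268],-.28)
E
python3 ov.py
```

```text
(no output)
```

View pics/ov_top.png

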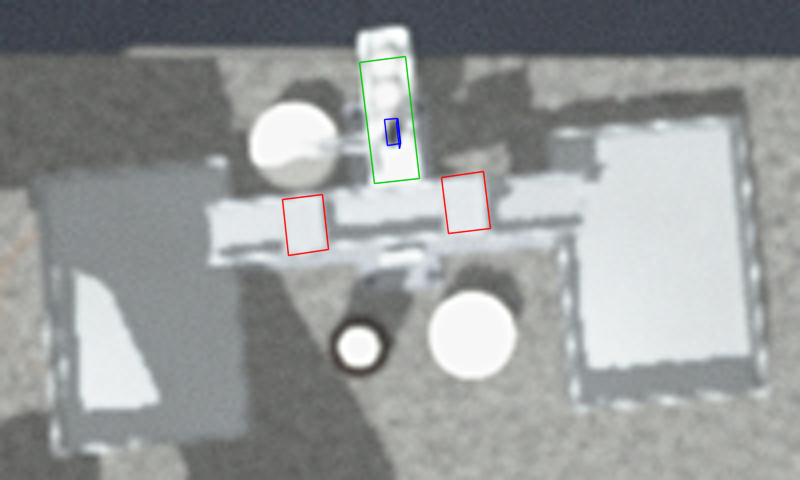

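View pics/ov_scene.png

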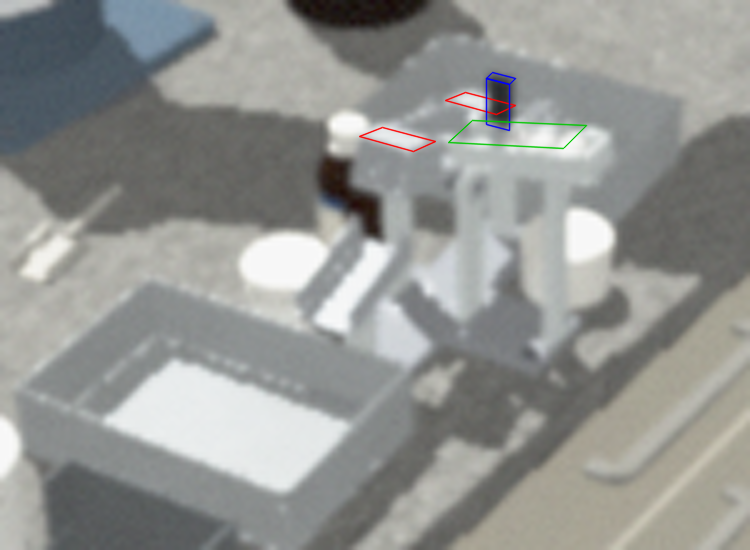

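```bash
cat > go.py <<'E'
from h import *
import sys
from workcell import sensors
s=sensors.get_state(); Rt=R.from_rotvec(s["orientation"])
print(s["clock"],s["ee_pos"].round(4),s["wrist_force"].round(2),s["gripper_width"])
yaw=float(sys.argv[1])
tx=-np.array([np.cos(yaw),np.sin(yaw),0]);T=R.from_matrix(np.c_[tx,np.cross([0,0,-1],tx),[0,0,-1]])
print("turn",np.degrees((Rt.inv()*T).as_rotvec()).round(2))
for a in sys.argv[2:]:
    p=np.array(eval(a)); print(p,"->",(Rt.inv().apply(p-s["ee_pos"])*1000).round(1))
E
python3 go.py .127 .38,.55,.28 .46,.3,.28 .484,-.138,.28
```

```text
0.1 [0.228  0.6349 0.2305] [-0.18 -0.27 -0.19] 0.08555718957026628
turn [-8.000e-02 -2.000e-02 -2.703e+01]
[0.38 0.55 0.28] -> [-171.8  -28.6  -49.4]
[0.46 0.3  0.28] -> [-331.5 -236.9  -49.1]
[ 0.484 -0.138  0.28 ] -> [-502.2 -641.   -48.5]
```

```bash
python3 -m pendant '-25 -5 -20 0; -55 -10 -35 -3; -90 -15 -49 -6; -125 -20 -49 -10; -160 -28 -49 -14; -185 -55 -49 -18; -210 -82 -49 -22; -235 -110 -49 -27' 0 && python3 go.py .127 .46,.3,.26 .484,-.138,.22 .484,-.138,.19
```

```text
clock: 0.77
ee_pos: [0.4126, 0.4503, 0.279]
orientation: [0.203, -3.134, 0.004]
wrist_force: [0.7, 0.8, -0.5]
gripper_width: -0.0003
0.7667 [0.4126 0.4503 0.279 ] [ 0.74  0.83 -0.5 ] -0.0002847214923404618
turn [-0.12 -0.08  0.15]
[0.46 0.3  0.26] -> [ -27.6 -155.2   19.3]
[ 0.484 -0.138  0.22 ] -> [   5.1 -592.5   60.2]
[ 0.484 -0.138  0.19 ] -> [   5.1 -592.4   90.2]
```

```bash
python3 -m pendant '-8 -38 5 0; -15 -76 10 0; -20 -114 15 0; -25 -152 20 0; -24 -190 20 0; -22 -228 20 0; -20 -266 20 0; -18 -304 20 0' 0 && python3 -m pendant '4 -38 0 0; 7 -76 0 0; 11 -114 0 0; 14 -152 0 0; 18 -190 5 0; 20 -228 12 0; 22 -266 20 0; 23 -288 30 0' 0; python3 go.py .127 .484,-.138,.19 .484,-.138,.16 .484,-.138,.135
```

```text
clock: 1.43
ee_pos: [0.4693, 0.1492, 0.2594]
orientation: [0.203, -3.133, 0.004]
wrist_force: [1.3, -1.0, 1.1]
gripper_width: -0.0001
clock: 2.1
ee_pos: [0.4833, -0.144, 0.2301]
orientation: [0.197, -3.134, 0.007]
wrist_force: [0.3, -0.0, 1.0]
gripper_width: 0.0002
2.1 [ 0.4833 -0.144   0.2301] [ 0.3  -0.02  1.03] 0.0001892600807231558
turn [-0.24 -0.07 -0.07]
[ 0.484 -0.138  0.19 ] -> [-1.5  6.1 40.1]
[ 0.484 -0.138  0.16 ] -> [-1.6  6.2 70.1]
[ 0.484 -0.138  0.135] -> [-1.6  6.3 95.1]
```

```bash
python3 -m pendant '-1 4 20 0; -1 4 40 0; -1 4 55 0; -1 4 55 0; -1 4 55 0' 0
python3 - <<'E'
from workcell import camera
import cv2
for n,(x0,y0,w,h,f) in {"top":(220,145,200,120,4),"scene":(235,125,150,120,5)}.items():
    a=camera(n)[:,:,::-1][y0:y0+h,x0:x0+w]; cv2.imwrite(f"pics/a_{n}.png",cv2.resize(a,None,fx=f,fy=f,interpolation=2))
E
python3 go.py .127 .484,-.139,.135
```

```text
clock: 2.52
ee_pos: [0.4832, -0.1401, 0.1747]
orientation: [0.197, -3.132, 0.006]
wrist_force: [-0.6, -0.4, 0.4]
gripper_width: 0.0003
2.6167 [ 0.4842 -0.1402  0.1759] [-0.23 -0.34  0.1 ] 4.769028859908883e-05
turn [-0.26 -0.02 -0.06]
[ 0.484 -0.139  0.135] -> [-0.   1.4 40.9]
```

View pics/a_scene.png

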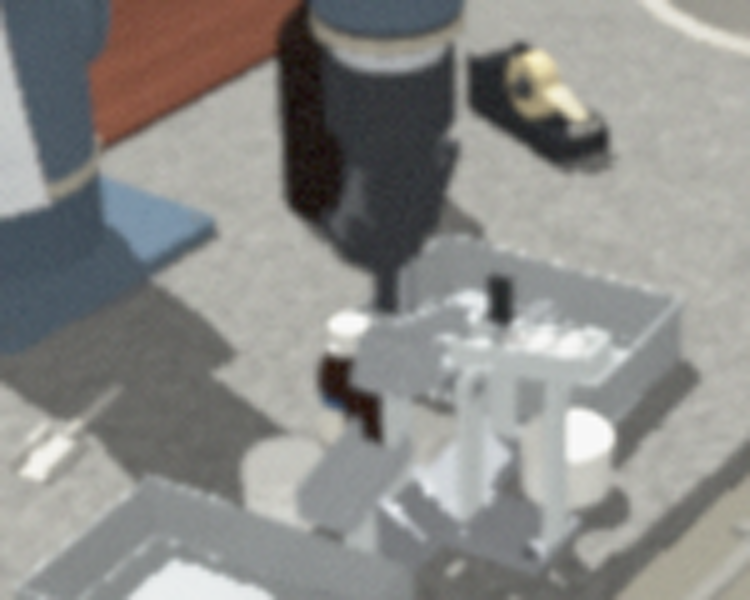

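View pics/a_top.png

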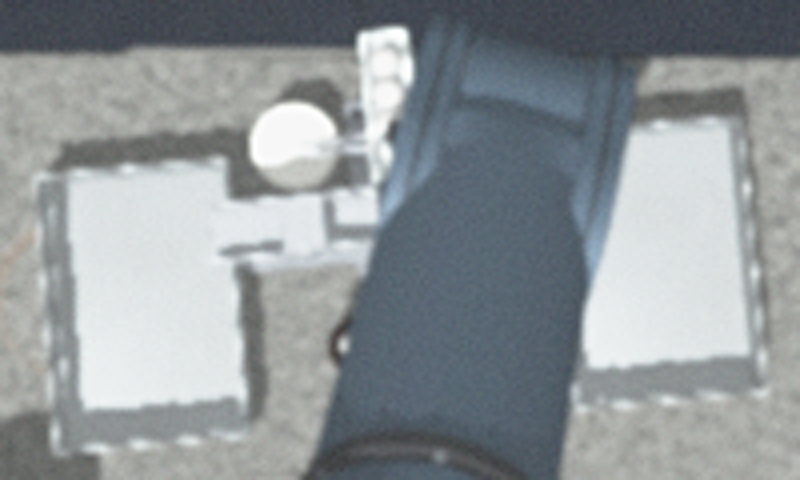

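```bash
python3 -m pendant '0 0 12 0; 0 0 20 0; 0 0 27 0; 0 0 34 0; 0 0 40 0; 0 0 43 0; 0 0 43 0' 0
```

```text
clock: 3.2
ee_pos: [0.4838, -0.1402, 0.1322]
orientation: [0.198, -3.134, 0.006]
wrist_force: [-0.4, -0.4, -0.0]
gripper_width: -0.0004
```

```bash
python3 -m pendant '0 0 -20 0; 0 0 -50 0; 0 0 -85 0; 0 0 -85 0' 0
python3 - <<'E'
from workcell import camera
import cv2
for n,(x0,y0,w,h,f) in {"top":(220,145,200,120,4),"scene":(235,125,150,120,5)}.items():
    a=camera(n)[:,:,::-1][y0:y0+h,x0:x0+w]; cv2.imwrite(f"pics/b_{n}.png",cv2.resize(a,None,fx=f,fy=f,interpolation=2))
E
python3 go.py .127
```

```text
clock: 3.53
ee_pos: [0.4866, -0.1408, 0.2229]
orientation: [-0.197, 3.128, -0.01]
wrist_force: [0.5, -1.3, -0.4]
gripper_width: -0.0002
3.6333 [ 0.4847 -0.14    0.2186] [ 0.29 -0.58 -0.86] 4.414640280385353e-05
turn [-0.28  0.09 -0.05]
```

View pics/b_scene.png

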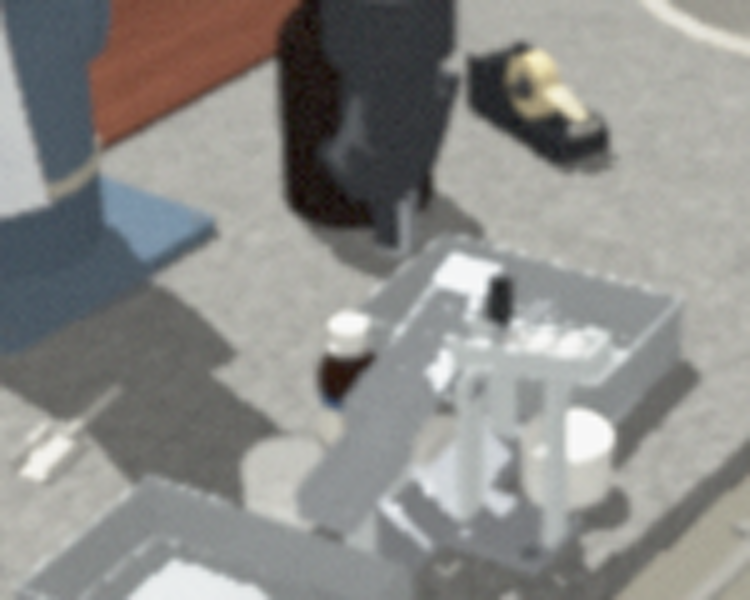

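```bash
python3 go.py .127 .5306,-.1246,.215 .5306,-.1246,.17
```

```text
3.6333 [ 0.4847 -0.14    0.2186] [ 0.29 -0.58 -0.86] 4.414640280385353e-05
turn [-0.28  0.09 -0.05]
[ 0.5306 -0.1246  0.215 ] -> [-47.5   9.6   3.6]
[ 0.5306 -0.1246  0.17  ] -> [-47.4   9.8  48.6]
```

```bash
python3 -m pendant '-20 2 0 0; -40 4 2 0; -47 5 5 0; -47 5 20 0; -47 5 36 0; -47 5 48 0; -47 5 48 0; -47 5 48 0' 0
python3 - <<'E'
from workcell import camera
import cv2
for n,(x0,y0,w,h,f) in {"top":(220,145,200,120,4),"scene":(235,125,150,120,5)}.items():
    a=camera(n)[:,:,::-1][y0:y0+h,x0:x0+w]; cv2.imwrite(f"pics/c_{n}.png",cv2.resize(a,None,fx=f,fy=f,interpolation=2))
E
python3 go.py .127 .5262,-.0899,.17
```

```text
clock: 4.3
ee_pos: [0.5297, -0.1293, 0.1695]
orientation: [0.198, -3.134, 0.007]
wrist_force: [-0.1, -0.2, 0.5]
gripper_width: 0.0003
4.4 [ 0.5308 -0.1296  0.1709] [ 0.82 -0.41 -0.39] 1.0844818005400976e-05
turn [-0.29  0.09 -0.07]
[ 0.5262 -0.0899  0.17  ] -> [-0.4 39.9  0.7]
```

View pics/c_scene.png

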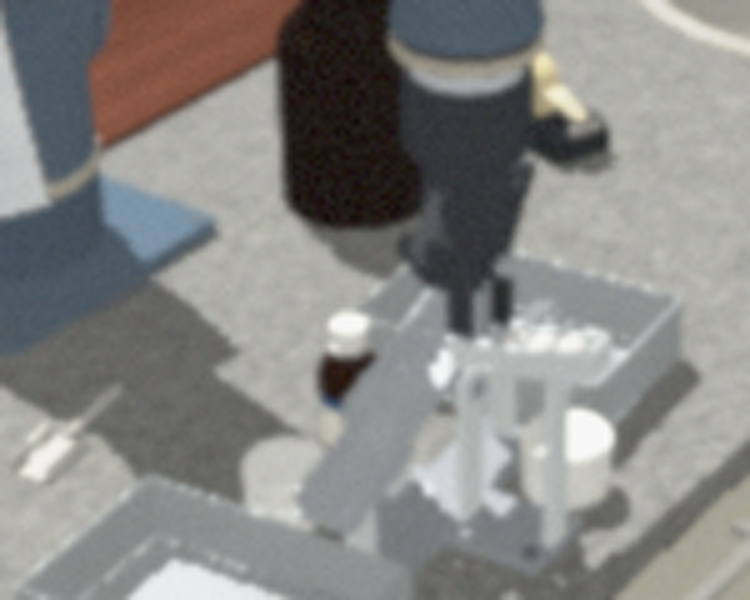

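Run:
```python
from h import *
for p in [(.5308,-.1296,.1709),(.5262,-.0899,.174),(.484,-.14,.176)]:
    print(((proj("scene",p)[0]+.5-[235,125])*5).round(), ((proj("top",p)[0]+.5-[220,145])*4).round())
```

```text
[469. 336.] [454. 128.]
[501. 302.] [392. 134.]
[395. 313.] [471. 200.]
```

View pics/c_top.png

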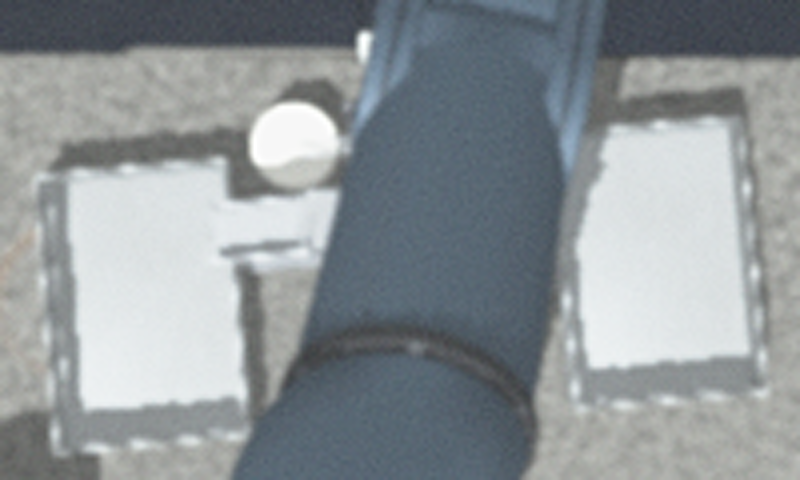

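```bash
python3 -m pendant '-2 8 0 0; -2 15 0 0; -2 22 0 0; -2 29 0 0; -2 36 0 0; -2 43 0 0; -2 50 0 0; -2 50 0 0' 0
python3 - <<'E'
from workcell import camera
import cv2
for n,(x0,y0,w,h,f) in {"top":(220,145,200,120,4),"scene":(235,125,150,120,5)}.items():
    a=camera(n)[:,:,::-1][y0:y0+h,x0:x0+w]; cv2.imwrite(f"pics/d_{n}.png",cv2.resize(a,None,fx=f,fy=f,interpolation=2))
E
```

```text
clock: 5.07
ee_pos: [0.5263, -0.0777, 0.1707]
orientation: [-0.201, 3.133, -0.006]
wrist_force: [0.9, -0.2, -0.2]
gripper_width: -0.0002
```

View pics/d_scene.png

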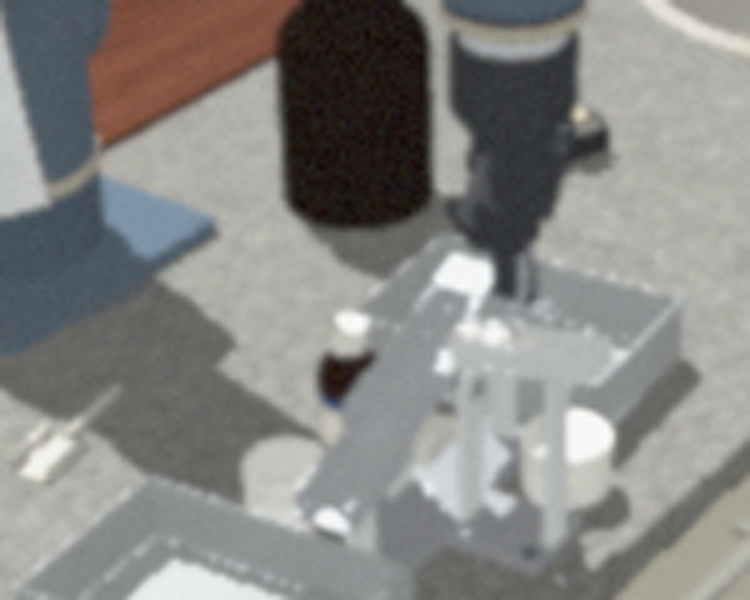

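```bash
python3 -m pendant '0 2 0 0; 0 4 0 0; 0 4 0 0' 0;python3 -m pendant '0 2 0 0; 0 4 0 0; 0 4 0 0' 0; python3 go.py .127 .5262,-.0899,.17
```

```text
clock: 5.42
ee_pos: [0.5253, -0.0751, 0.1704]
orientation: [-0.199, 3.135, -0.007]
wrist_force: [-0.6, -0.4, -0.4]
gripper_width: 0.0
clock: 5.67
ee_pos: [0.5249, -0.0722, 0.1704]
orientation: [-0.197, 3.134, -0.009]
wrist_force: [1.3, -4.4, -0.8]
gripper_width: 0.0002
5.6667 [ 0.5249 -0.0722  0.1704] [ 1.3  -4.37 -0.84] 0.000161981041262426
turn [-0.35  0.03 -0.07]
[ 0.5262 -0.0899  0.17  ] -> [  1.  -17.8   0.5]
```

Force of 4.4 N suggests the end of travel is near; one more small push to confirm.

```bash
python3 -m pendant '0 2 0 0; 0 4 0 0; 0 4 0 0; 0 4 0 0' 0; python3 go.py .127 .5262,-.0899,.17
```

```text
clock: 6.0
ee_pos: [0.5248, -0.0717, 0.1705]
orientation: [-0.193, 3.134, -0.016]
wrist_force: [2.0, -12.6, -2.7]
gripper_width: 0.0003
6.0 [ 0.5248 -0.0717  0.1705] [  1.97 -12.59  -2.68] 0.00030051174714291535
turn [-0.58  0.08 -0.24]
[ 0.5262 -0.0899  0.17  ] -> [  0.9 -18.2   0.7]
```

The force rose to 12.6 N with no further motion, so it is against the end stop. Now I back off to the right and raise the tool.

```bash
python3 -m pendant '0 -8 0 0; 0 -15 0 0; 0 -15 -30 0; 0 -15 -65 0; 20 -50 -100 0; 20 -90 -110 0; 20 -130 -110 0; 20 -170 -110 0' 0; python3 -m pendant '0 -38 0 0; 0 -76 0 0; 0 -100 0 0; 0 -100 0 0' 0
python3 - <<'E'
from workcell import camera
import cv2
for n,(x0,y0,w,h,f) in {"top":(220,145,200,120,4),"scene":(235,165,150,110,5)}.items():
    a=camera(n)[:,:,::-1]; cv2.imwrite(f"pics/{n}9.png",a);a=a[y0:y0+h,x0:x0+w]; cv2.imwrite(f"pics/e_{n}.png",cv2.resize(a,None,fx=f,fy=f,interpolation=2))
E
```

```text
clock: 6.67
ee_pos: [0.5253, -0.2378, 0.2842]
orientation: [-0.195, 3.13, -0.016]
wrist_force: [0.9, 0.3, -0.7]
gripper_width: 0.0001
clock: 7.0
ee_pos: [0.536, -0.3434, 0.2846]
orientation: [-0.185, 3.132, -0.02]
wrist_force: [-0.9, 0.7, -0.9]
gripper_width: 0.0001
```

View pics/e_scene.png

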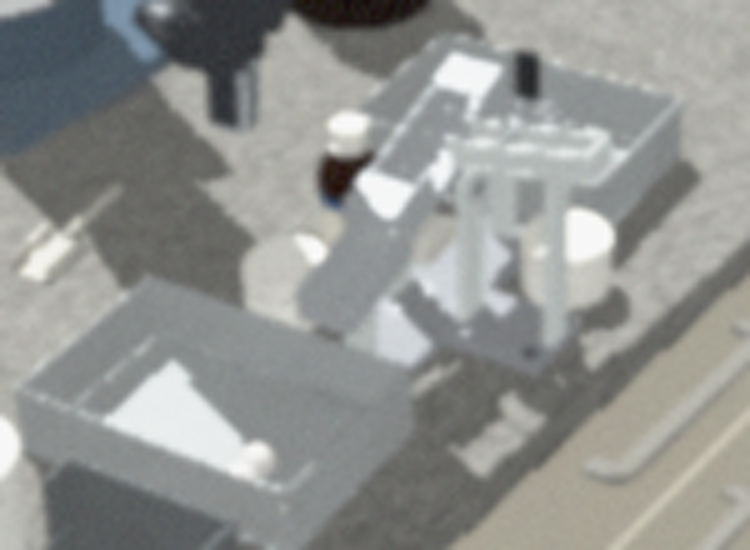

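View pics/e_top.png

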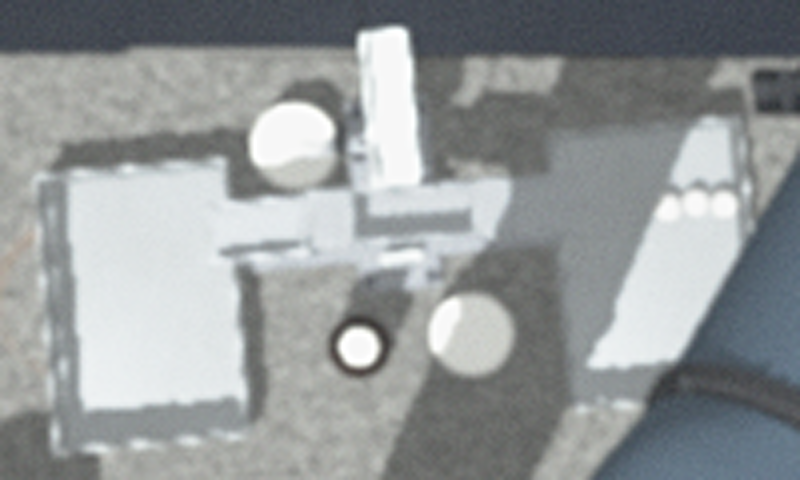

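```bash
python3 -m pendant '0 0 0 0; 0 0 0 0; 0 0 0 0; 0 0 0 0; 0 0 0 0; 0 0 0 0' 0
python3 - <<'E'
from workcell import ctrl
print(ctrl.finish_job())
E
```

```text
clock: 7.6
ee_pos: [0.5373, -0.3373, 0.2848]
orientation: [-0.193, 3.131, -0.015]
wrist_force: [0.0, -0.1, -0.3]
gripper_width: 0.0005
the job is handed in; nothing more can be done
None
```

I rocked the gate over to the right chute, then pushed the feed stop fully open. All three balls rolled into the right tray. I handed the job in at about 7.6 s, and it gave no verdict.

- **Gate:** it started with the left end down. I pressed the raised right plate, and the last pictures show it resting right end down.
- **Stop:** I pushed the tab left until the wrist force rose to about 12.6 N with no further movement, so I took that as its end of travel. I did not measure the opening in mm. The finger stopped about 18 mm past the tab's starting centre line, which fits a full opening.
- **Balls:** the top picture shows all three side by side in the right tray (zoomed crop, about x 668–722, y 205), and the trough is empty.
- **Bystanders:** by eye, the bottle, both jars and the tub look unmoved. I did not measure their positions.
- **Robot:** it ended at rest and clear of everything, at about 0 N.

One check disagreed: in the side camera the sorter plates were about 2 px off my fitted pose, and the fingertip about 1.6 px (roughly 5 mm) off its expected position. I moved the tool 2 mm away from the robot before the push to allow for that.

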